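# Lay a try square against a lever slicer's cutting edge and back fence

### The arm

A 6-joint arm with a two-finger parallel gripper is mounted at the origin on the work surface. World frame = base frame: x ahead of the robot, y to its left, z up, the work surface at z = 0. Lengths are in m, angles in degrees, forces in N, time in s.
With the tool pointing down it reaches from about 0.35 to 0.975 m from the base axis. Payload 4.9 kg.
Tool frame: the origin (TCP) lies between the finger pads; the fingertips stand r.finger_overhang ahead of it and the grasp point (between the pads) lies 11 mm behind it (r.finger_overhang is the distance from the TCP to the fingertips, in m); z points along the fingers, y is the line along which they close (so a half turn about z gives the same grasp; the last joint's range is limited). The gripper opens to 85 mm and grips with 20 to 120 N. Pads are 22 mm wide; open, the fingers measure 114 mm over their backs; the gripper's body (76 mm by 85 mm) begins 54 mm behind the grasp point. The pads swing forward as they close: fully open they stand 13 mm farther back than shut.
Start: joints at [-79.355, 3.019, 92.412, -0, 84.569, -6.818], TCP at [0.188, -0.596, 0.211] pointing down, gripper open.
Joint ranges: [-172.51, 172.51], [-57.92, 126.97], [3.15, 148.05], [-58.71, 238.71], [5.1, 150.11], [-179.66, 179.66]. Speed limits (degrees/s): [147.25, 147.25, 180, 180, 180, 180].

### API

Orientations are given as a 3x3 rotation matrix whose columns are the frame's x, y, z axes.
In Python, from bench import sense, optics, finish_job, r gives the robot as it stands.
- The arm moves only by the tool arm_command, never from a script. Its argument "series" is a list of rows, each an object with "xyz": the shift along the tool's x, y, z in units of 50 mm (1.0 is 50 mm), a list of three; "turn": the turn about the tool's z in units of 5 degrees (1.0 is 5 degrees). A call has 1 to 8 rows; each row shifts and turns the commanded pose from where the row before left it, along the tool's axes as they then stand; what a row does not reach is not made up. A row lasts 1/10 s, in which the tool goes at most 50 mm and 8.59 degrees, less where a joint would pass 70% of its speed; a pose out of reach is approached as far as the arm can. A call is refused whole if a number of a shift passes 1 or a number of a turn 1, either way. A call with a gripper value outside its range is refused whole. "jaw" is the closure, from 0 (fully open) to 1 (shut), set as the call begins (left out, the last holds). The fingers move at their own pace and stop on an object; "newtons" is the grip in N (left out, the last holds). Time passes only in rows, so rows that do not move let the fingers close. It gives the time, the measured TCP pose, the force, the opening and the grip force at its end, in the units of the state.
- sense(): the state, without advancing time (a new reading comes with each control period).
- optics.camera(name): name is "side" or "top" or "wrist"; returns the picture (420x560x3 uint8, red, green, blue); there is no depth.
- optics.camera_model(name): a dict with "camera_matrix" (3x3 intrinsics, pixels), "distortion" ([k1, k2, p1, p2, k3] as OpenCV has them; the pictures are not rectified), "pose" (4x4, takes a point from camera to world coordinates); the wrist camera has in their place "tool_from_camera" (4x4, takes a point from camera to tool coordinates, whose origin is the TCP and whose axes are the flange's). Camera axes: x right, y down, z forward; pixel columns grow to the right and rows downward; lengths in m; the calibration is good to about 2 mm. A picture is of the moment at which its call begins: read the wrist's pose just before it. camera_model takes no time and is no camera call.
- finish_job(): hands the job in; it is judged then, once.
The state is a dict: "t": time; "joint_pos": joint angles; "joint_velocities": joint speeds; "tau": joint torques, N m; "ee_pos": TCP position; "orientation": TCP orientation; "ft_force": force on the tool from outside, world axes, zero at the start; "moment": the same for the moment, N m; "finger_gap": finger opening in m; "grip_force": force on a finger pad.
Only numpy, scipy, OpenCV 4.12 (cv2) and the standard library are available. Lean on these libraries where they do the work, as an engineer would, in place of code of your own. Each camera call takes 0.05 s, during which the arm holds its last target. There are 200 camera calls.

### The job

Take the blue-handled try square out of the green tool crate and lay it on the lever slicer for a squareness check: blade flat on the white board and flush along the back fence, the blue stock flush along the slicer's cutting edge. Bring it gently up to the metal without ramming it, leave it lying there, and leave everything else where it is.

Things in the scene. Friction and masses are not known exactly. Their poses are not given: they have to be found in the camera images.
- square: loose try square, about 0.45-0.7 kg: L of a steel blade (own x -40..0, y 0..150, z 0..8 mm) and a lightweight blue plastic stock square to it (x -100..0, y -28..0, z -9..17 mm). Origin: stock's inner face meets the blade's outer long edge, at the blade's underside; y along the blade away from the stock, z up. Mass centre near x -25, y 48 mm
- stock_end (a point): on the square at own x -98, y 0, z 0 mm: free end of the stock's inner face; axes as the square's. In the crate the square rests on the stock's lower inner edge and the blade's tip, the blade sloping down 3.4 degrees to its tip (blade underside 9 mm over the crate floor at the stock); the stock lies within 10 mm of the crate's wall, too close for a finger
- blade_end (a point): on the square at own x 0, y 148, z 0 mm: tip of the blade's outer long edge; axes as the square's
- slicer: hand-lever slicer, fixed: white board 280 x 280 mm, top 60 mm above the table; origin on the table below the board's middle, own x from the robot's side to the back fence, z up. Knife with blue handle hinged at x 152, y -145 mm, thrown open, leaning back, reaching 425 mm above the table. Steel chute below the cutting edge, beyond y -140 mm, at most 50 mm above the table
- slicer_corner (a point): own x 100, y -140, z 60 mm of the slicer, axes the same: where fence face, cutting edge and board top meet. Cutting edge: dark steel bar, face looking to -y, from x -240 to +40 mm of this point, 34 mm deep. Fence: steel strip, face looking to -x, from y 15 to 277 mm of this point, 45 mm tall. With the square home its origin is here and its axes agree
- crate: open green tool crate, fixed: 280 mm (own x) by 250 mm (own y) outside, 55 mm tall, walls and floor 5 mm thick, origin under its middle. Holds the square (stock beside the -y wall, blade towards +y) and a wrench near the -x wall
- wrench: bystander in the crate: steel double-ended wrench 168 mm long, 34 mm wide, 7 mm thick, loose, origin under its middle, own x along its length
- pusher: bystander on the slicer's board near its +y, robot-side corner: white food pusher 85 by 75 mm with a blue loop handle 56 mm tall, loose, origin under its middle
- sanitiser: bystander: white bottle with blue cap, 72 mm across, 190 mm tall, loose, origin under its middle
- squash: bystander: dark green squash, 136 mm across, 98 mm tall, loose, origin under its middle
- bowl: bystander: small green bowl 124 mm across, 55 mm tall, loose, origin under its middle
- tongs: bystander: steel kitchen tongs with black tips, 240 mm long, 18 mm tall, loose, origin under their middle, own x along the length
- brush: bystander: blue-handled brush 190 mm long, loose, own x along its length

How it is judged:
By the outcome, as a careful person would: the job done as asked, in the order asked, and still so for the second after the job is handed in, with the robot touching nothing.
It also fails if it takes over 67 s, if anything falls off the work surface, if the arm or the gripper's body presses on something with over 40 N, if the wrist force passes 120 N, or if a joint passes its speed limit or range.

## Working session

There is one attempt and no reset: what is moved stays moved. The work goes in short steps, Python scripts to look and compute and a tool call to move; the robot and the scene stay as the last step left them, time stands still between calls to the robot, and variables do not carry over. Pictures are saved under pics/ and viewed, at most 10 in all, crops included, and the job is handed in when it is done.

Besides the shell and the picture viewer there is one more tool, called after "Request:" as a command line: name --argument value ..., lists and objects as JSON in quotes. arm_command: Moves the arm, as the interface text tells. Its arguments: {"type":"object","properties":{"series":{"type":"array","items":{"type":"object","properties":{"xyz":{"type":"array","items":{"type":"number"}},"turn":{"type":"number"}}}},"jaw":{"type":"number"},"newtons":{"type":"number"}},"required":["series"]}

```bash
ls; mkdir -p pics; python3 - <<'E'
from bench import sense, optics, r
import cv2,numpy as np
np.set_printoptions(precision=4,suppress=True)
for n in("top","side","wrist"):
    cv2.imwrite(f"pics/{n}0.png",optics.camera(n)[:,:,::-1]); m=optics.camera_model(n)
    for k in m: print(n,k,np.array(m[k]).tolist())
print(r.finger_overhang); print(sense())
E
```

```text
pics
top camera_matrix [[420.88473064340826, 0.0, 282.46639238782166], [0.0, 420.88473064340826, 206.8618176820692], [0.0, 0.0, 1.0]]
top distortion [-0.02938779145235332, 0.0, 0.0, 0.0, 0.0]
top pose [[0.014785738724868146, -0.9827363500331334, 0.18441976101794041, 0.3652589150386588], [-0.9994840446936842, -0.019785785721526786, -0.025301523395541946, 0.030189885514434946], [0.02851361662632897, -0.1839505069493861, -0.9825218494567692, 1.218900140689632], [0.0, 0.0, 0.0, 1.0]]
side camera_matrix [[477.32096799071365, 0.0, 284.02019999868145], [0.0, 477.32096799071365, 220.4243338013765], [0.0, 0.0, 1.0]]
side distortion [0.03444085040494768, 0.0, 0.0, 0.0, 0.0]
side pose [[0.880611137776753, -0.29498555922992725, 0.37082009636660657, -0.06631871210397822], [-0.47370647378877606, -0.52951046259786, 0.7037192953799147, -1.1980930555456144], [-0.011233909120869556, -0.795362929639801, -0.6060293800144153, 1.1028399381751268], [0.0, 0.0, 0.0, 1.0]]
wrist camera_matrix [[311.90980682630254, 0.0, 282.08266126960166], [0.0, 311.90980682630254, 210.58455236023835], [0.0, 0.0, 1.0]]
wrist 
[... 243 characters left out ...]
817806752], [-0.00010932094602190463, -0.2961741269350258, 0.9551339563554442, -0.1640535886369205], [0.0, 0.0, 0.0, 1.0]]
0.008
{'t': 0.15, 'joint_pos': array([-79.3559,   3.0505,  92.4765,   0.0003,  84.5692,  -6.8187]), 'joint_velocities': array([ 0.0172, -0.1414, -0.2274, -0.0171,  0.147 ,  0.1284]), 'tau': array([ -0.    , -39.424 , -37.0723,  -0.0001,   0.0047,   0.    ]), 'ee_pos': array([ 0.1875, -0.5957,  0.2095]), 'orientation': array([[ 0.9539,  0.3001, -0.0003],
       [ 0.3001, -0.9539,  0.0017],
       [ 0.0002, -0.0017, -1.    ]]), 'ft_force': array([ 0.176 , -0.4685, -0.2045]), 'moment': array([-0.04  , -0.0047,  0.0364]), 'grip_force': 0.0, 'finger_gap': 0.08535610535806314}
```

View pics/top0.png

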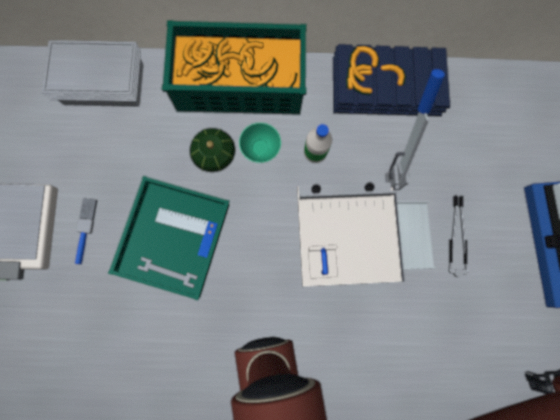

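View pics/side0.png

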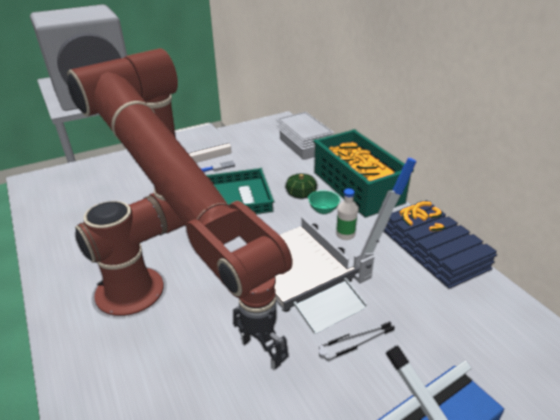

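The top view shows the crate at px (170,238) with the square's stock at (208,240) and its blade running left to (157,217). The wrench is at (167,272). The slicer board corners are about (299,197), (397,190), (403,281) and (303,286), and the knife leans back from (397,180) to (437,75). The side view confirms the knife is open and the arm is at the right of the slicer.

```bash
cat > h.py <<'E'
import numpy as np, cv2
from bench import sense, optics, r
np.set_printoptions(precision=4,suppress=True)
def pose(name,s=None):
    m=optics.camera_model(name)
    if name!="wrist": return m,np.array(m["pose"])
    T=np.eye(4); T[:3,:3]=s["orientation"]; T[:3,3]=s["ee_pos"]
    return m,T@np.array(m["tool_from_camera"])
def cast(name,px,z,s=None):
    m,T=pose(name,s)
    u=cv2.undistortPoints(np.array(px,float).reshape(-1,1,2),np.array(m["camera_matrix"]),np.array(m["distortion"])).reshape(-1,2)
    d=np.c_[u,np.ones(len(u))]@T[:3,:3].T; z=np.broadcast_to(z,len(u))
    return T[:3,3]+d*((z-T[2,3])/d[:,2])[:,None]
def shot(tag,name="wrist"):
    s=sense(); im=optics.camera(name)[:,:,::-1]; cv2.imwrite(f"pics/{tag}.png",im); np.save(f"pics/{tag}.npy",s,allow_pickle=True); return s,im
def proj(name,P,s=None):
    m,T=pose(name,s); W=np.linalg.inv(T)
    return cv2.projectPoints(np.array(P,float),cv2.Rodrigues(W[:3,:3])[0],W[:3,3],np.array(m["camera_matrix"]),np.array(m["distortion"]))[0].reshape(-1,2)
def tool(target,yaw=None):
    s=sense(); R=s["orientation"]; d=R.T@(np.array(target)-s["ee_pos"]); 
    print("shift units",d/0.05,"yaw x-axis",np.degrees(np.arctan2(R[1,0],R[0,0])),"pos",s["ee_pos"],"F",s["ft_force"])
E
python3 - <<'E'
from h import *
print("crate corners top",cast("top",[(147,180),(229,203),(199,298),(111,271)],.055))
print("stock",cast("top",[(211,222),(203,256)],.025),"blade tip",cast("top",[(158,209),(155,224)],.015))
print("board",cast("top",[(299,197),(397,190),(403,281),(303,286)],.06))
tool([0,0,0])
E
```

```text
crate corners top [[0.6534 0.3849 0.055 ]
 [0.5917 0.1507 0.055 ]
 [0.3292 0.2216 0.055 ]
 [0.3969 0.4641 0.055 ]]
stock [[0.5413 0.203  0.025 ]
 [0.4442 0.2211 0.025 ]] blade tip [[0.5777 0.359  0.015 ]
 [0.5338 0.3646 0.015 ]]
board [[ 0.612  -0.0458  0.06  ]
 [ 0.6383 -0.3257  0.06  ]
 [ 0.3825 -0.3335  0.06  ]
 [ 0.3654 -0.0586  0.06  ]]
shift units [ -0.0021 -12.4822   4.2108] yaw x-axis 17.462785047819644 pos [ 0.1875 -0.5957  0.2095] F [ 0.176  -0.4685 -0.2045]
```

Request:
arm_command --series '[{"xyz": [0.66,-0.47,-0.35]},{"xyz": [0.66,-0.47,-0.35]},{"xyz": [0.66,-0.47,-0.35]},{"xyz": [0.66,-0.47,-0.35]},{"xyz": [0.66,-0.47,-0.35]},{"xyz": [0.66,-0.47,-0.35]},{"xyz": [0.66,-0.47,-0.35]},{"xyz": [0.66,-0.47,-0.35]}]'

```text
invalid input at $.series[0]: expected keys xyz, turn
```

Request:
arm_command --series '[{"xyz": [0.66,-0.47,-0.35]},{"xyz": [0.66,-0.47,-0.35]},{"xyz": [0.66,-0.47,-0.35]},{"xyz": [0,0,0]},{"xyz": [0,0,0]},{"xyz": [0,0,0]}]'

```text
invalid input at $.series[0]: expected keys xyz, turn
```

```bash
python3 - <<'E'
from h import *
s,im=shot("w1"); print(s["ee_pos"],s["joint_velocities"],s["ft_force"],s["t"])
E
```

```text
[ 0.1875 -0.5957  0.2095] [ 0.0172 -0.1414 -0.2274 -0.0171  0.147   0.1284] [ 0.176  -0.4685 -0.2045] 0.15
```

View pics/w1.png

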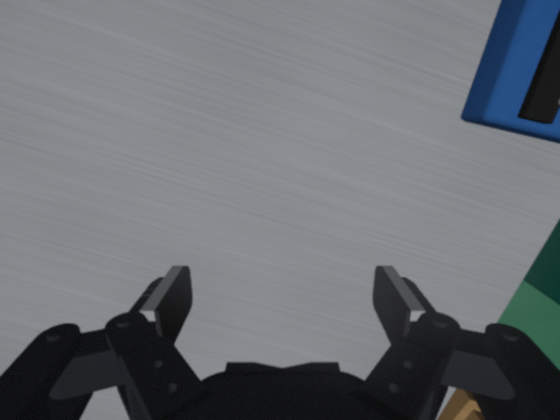

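The move was refused because every row needs a turn value. The picture therefore shows only the start pose, with the fingers at (180,300) and (385,300). I'll resend it.

Request:
arm_command --series '[{"xyz": [0.66,-0.47,-0.35],"turn": 0},{"xyz": [0.66,-0.47,-0.35],"turn": 0},{"xyz": [0.66,-0.47,-0.35],"turn": 0},{"xyz": [0.66,-0.47,-0.35],"turn": 0},{"xyz": [0.66,-0.47,-0.35],"turn": 0},{"xyz": [0.66,-0.47,-0.35],"turn": 0},{"xyz": [0.66,-0.47,-0.35],"turn": 0},{"xyz": [0.66,-0.47,-0.35],"turn": 0}]'

```text
t: 1.0
ee_pos: [0.3836, -0.336, 0.3511]
orientation: [[0.954, 0.3, 0.0], [0.3, -0.954, -0.0], [0.0, 0.0, -1.0]]
ft_force: [0.2, -0.5, 0.7]
finger_gap: 0.0854
grip_force: 0.0
```

Request:
arm_command --series '[{"xyz": [0.66,-0.47,-0.35],"turn": 0},{"xyz": [0.66,-0.47,-0.35],"turn": 0},{"xyz": [0.66,-0.47,-0.35],"turn": 0},{"xyz": [0,0,0],"turn": 0},{"xyz": [0,0,0],"turn": 0},{"xyz": [0,0,0],"turn": 0}]'

```text
t: 1.6
ee_pos: [0.4557, -0.2412, 0.4019]
orientation: [[0.954, 0.299, -0.002], [0.299, -0.954, 0.001], [-0.001, -0.001, -1.0]]
ft_force: [0.2, 0.1, -0.2]
finger_gap: 0.0854
grip_force: 0.0
```

```bash
python3 - <<'E'
from h import *
s,im=shot("w2"); print(s["ee_pos"],s["joint_velocities"],s["ft_force"],s["t"])
print(proj("wrist",[(.6383,-.3257,.06),(.612,-.0458,.06),(.3825,-.3335,.06)],s))
E
```

```text
[ 0.4557 -0.2412  0.4019] [-0.9619  0.1917  0.3454  0.1796  0.0714  0.1708] [ 0.2127  0.0713 -0.2208] 1.6
[[372.9832  62.6471]
 [184.5628  18.0985]
 [320.4757 219.5711]]
```

View pics/w2.png

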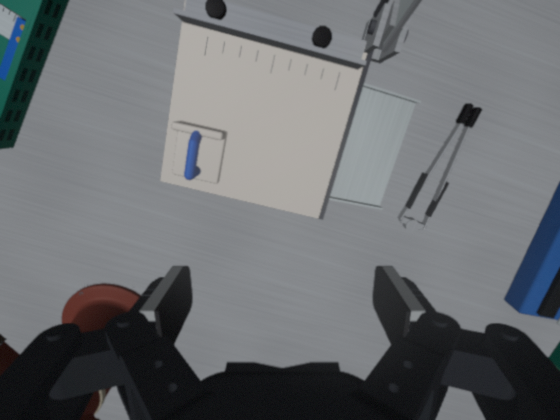

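The board shows the corner near px (361,67), the cutting edge running to (322,218) and the fence base running to (183,24). The pusher is at (197,155). Next I'll take edge profiles to fit these lines.

```bash
python3 - <<'E'
from h import *
im=cv2.imread("pics/w2.png"); g=im.mean(2).astype(int)
for v in (90,130,180,205):
    u=int(361-(v-67)*39/151); print(v,u-8,g[v,u-8:u+12])
for u in (220,270,320,345):
    v=int(24+(u-183)*43/176); print(u,v-16,g[v-16:v+10,u])
b,gg,rr=[im[:,:,i].astype(int) for i in range(3)]
mask=((g>165)&(rr-b>5)).astype(np.uint8)
n,l,st,c=cv2.connectedComponentsWithStats(mask); i=1+st[1:,4].argmax(); print(st[i])
cv2.imwrite("pics/crop.png",cv2.resize(im[0:110,260:420],None,fx=5,fy=5,interpolation=cv2.INTER_CUBIC))
E
```

```text
90 347 [169 168 169 168 168 168 168 167 159 129  88  71  70  76 103 134 149 153
 152 153]
130 336 [168 168 168 168 169 168 168 161 136  98  83  82  89 116 142 154 157 157
 156 157]
180 323 [167 167 167 167 167 161 140 103  89  88  95 118 142 153 155 156 156 156
 156 156]
205 317 [167 167 167 165 153 126  95  87  87  97 117 132 135 135 135 135 134 134
 133 133]
220 17 [ 17  28  72 117 136 140 139 133 108  76  59  57  57  59  87 136 163 170
 171 171 170 170 170 170 170 170]
270 29 [135 134 133 133 135 137 138 139 136 125  92  63  56  56  56  70 113 153
 168 170 170 170 170 170 170 170]
320 41 [ 28  31  30  28  26  44  88 128 137 139 136 121  85  62  56  56  60  83
 129 160 168 168 169 169 168 169]
345 47 [135 136 139 139 140 138 137 138 139 139 139 135 118  83  60  58  58  60
  88 130 160 167 168 169 168 168]
[  162    24   199   193 23549]
```

View pics/crop.png

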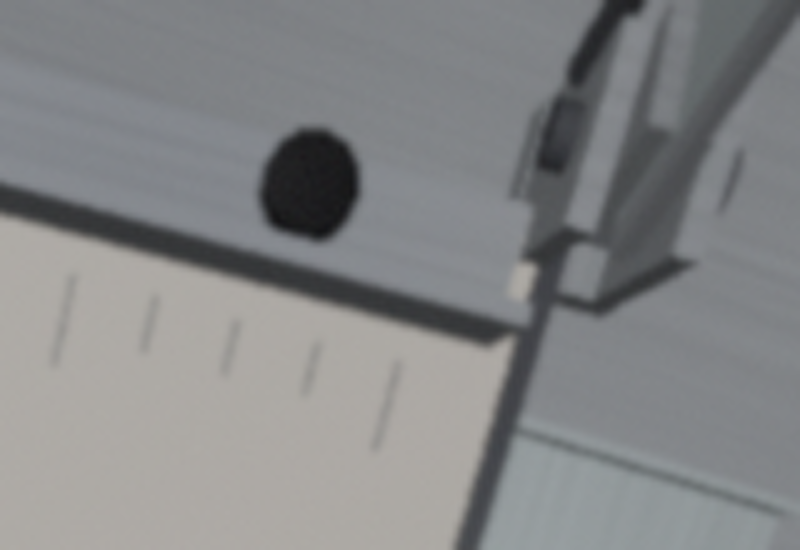

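The crop shows the fence face as a dark strip ending at px (358,69). The cutting bar is a dark strip down to the lower left, with the knife hinge beyond it.

```bash
cat >> h.py <<'E'
def line(P):
    P=np.array(P)[:,:2]; c=P.mean(0); d=np.linalg.svd(P-c)[2][0]; return c,d
def meet(a,b):
    t=np.linalg.solve(np.c_[a[1],-b[1]],b[0]-a[0]); return a[0]+t[0]*a[1]
def ang(d): return np.degrees(np.arctan2(d[1],d[0]))
E
python3 - <<'E'
from h import *
s=np.load("pics/w2.npy",allow_pickle=True).item()
e=line(cast("wrist",[(361.3,90),(349.15,130),(334.2,180),(326.7,205)],.06,s))
f=line(cast("wrist",[(220,31.5),(270,45),(320,58.65),(345,65.6)],.06,s))
print("edge ang",ang(e[1])%180,"fence ang-90",ang(f[1])%180-90,"corner",meet(e,f))
print("top",cast("top",[(398,197)],.06))
print("board low-right corner",cast("wrist",[(321.5,218)],.06,s))
E
```

```text
edge ang 3.5668258139176032 fence ang-90 3.5235333731286858 corner [ 0.624  -0.3214]
top [[ 0.6179 -0.3279  0.06  ]]
board low-right corner [[ 0.3857 -0.3342  0.06  ]]
```

Request:
arm_command --series '[{"xyz": [0.27,-0.83,0.13],"turn": 0},{"xyz": [0.27,-0.83,0.13],"turn": 0},{"xyz": [0.27,-0.83,0.13],"turn": 0},{"xyz": [0.27,-0.83,0.13],"turn": 0},{"xyz": [0.27,-0.83,0.13],"turn": 0},{"xyz": [0.27,-0.83,0.13],"turn": 0},{"xyz": [0.27,-0.83,0.13],"turn": 0},{"xyz": [0.27,-0.83,0.13],"turn": 0}]'

```text
t: 2.45
ee_pos: [0.4592, 0.1089, 0.3499]
orientation: [[0.955, 0.298, -0.001], [0.298, -0.955, -0.0], [-0.001, 0.0, -1.0]]
ft_force: [1.5, 0.8, 0.2]
finger_gap: 0.0856
grip_force: 0.0
```

Request:
arm_command --series '[{"xyz": [0.27,-0.83,0.13],"turn": 0},{"xyz": [0.27,-0.83,0.13],"turn": 0},{"xyz": [0.27,-0.83,0.13],"turn": 0},{"xyz": [0,0,0],"turn": -1},{"xyz": [0,0,0],"turn": -1},{"xyz": [0,0,0],"turn": -1},{"xyz": [0,0,0],"turn": -1},{"xyz": [0,0,0],"turn": -1}]'

```text
t: 3.25
ee_pos: [0.4611, 0.238, 0.3304]
orientation: [[0.737, 0.676, -0.002], [0.676, -0.737, -0.001], [-0.002, -0.001, -1.0]]
ft_force: [0.0, 0.1, -0.3]
finger_gap: 0.0855
grip_force: 0.0
```

Request:
arm_command --series '[{"xyz": [0,0,0],"turn": -1},{"xyz": [0,0,0],"turn": -1},{"xyz": [0,0,0],"turn": -1},{"xyz": [0,0,0],"turn": -1},{"xyz": [0,0,0],"turn": -1},{"xyz": [0,0,0],"turn": -1},{"xyz": [0,0,0],"turn": -1},{"xyz": [0,0,0],"turn": 0}]'

```text
t: 4.05
ee_pos: [0.4611, 0.238, 0.3305]
orientation: [[0.219, 0.976, -0.001], [0.976, -0.219, -0.001], [-0.001, -0.001, -1.0]]
ft_force: [0.5, 0.5, -0.6]
finger_gap: 0.0853
grip_force: 0.0
```

```bash
python3 - <<'E'
from h import *
s,im=shot("w3"); print(s["ee_pos"],s["joint_velocities"],s["joint_pos"],s["ft_force"],s["t"])
E
```

```text
[0.4611 0.238  0.3305] [ 0.4275  0.0534 -0.1576 -0.0214  0.0492  3.628 ] [ 19.0874 -13.9651  96.9962  -0.0083  97.061   31.7636] [ 0.4633  0.4824 -0.6236] 4.05
```

View pics/w3.png

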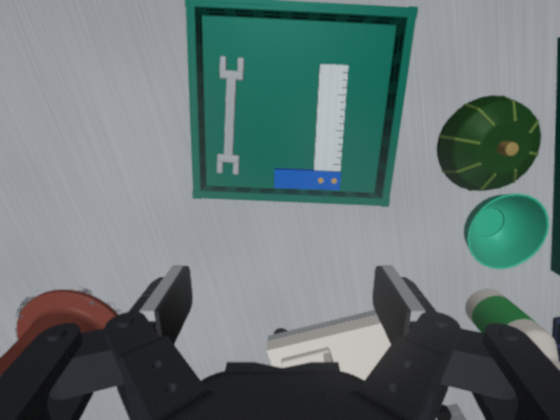

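The crate is in view. The blade is white, from px (320,64)–(349,66) at the tip to (314,170)–(342,172) at the blue stock, which spans (274–341, 168–190). The wrench at (230,115) is well clear.

```bash
python3 - <<'E'
from h import *
s=np.load("pics/w3.npy",allow_pickle=True).item(); im=cv2.imread("pics/w3.png").astype(int)
sub=im[60:195,265:365]; g=im[:,:,2]  # red channel: white high, green low
L=[];R=[]
for v in range(75,166,6):
    row=g[v,300:365]; w=np.where(row>120)[0]
    def x(i,j): return 300+i+(120-row[i])/(row[j]-row[i])*(j-i)
    L.append((x(w[0]-1,w[0]),v)); R.append((x(w[-1],w[-1]+1),v))
zt=[.022-.009*(168-v)/104 for v in range(75,166,6)]
l=line(cast("wrist",L,zt,s)); q=line(cast("wrist",R,zt,s)); print("blade edges ang-90",ang(l[1])%180-90,ang(q[1])%180-90)
n=np.array([-q[1][1],q[1][0]]); print("width",abs((l[0]-q[0])@n))
blue=((im[:,:,0]>130)&(im[:,:,2]<90)&(im[:,:,0]-im[:,:,1]>50)).astype(np.uint8)
blue[:150]=0; blue[200:]=0
c=max(cv2.findContours(blue,0,2)[0],key=cv2.contourArea)
c=c.reshape(-1,2); print(cv2.minAreaRect(c), cv2.boundingRect(c))
top=np.array([(u,c[c[:,0]==u][:,1].min()-.5) for u in range(280,310,3) if (c[:,0]==u).any()])
i=line(cast("wrist",top,.031,s)); print("stock ang",ang(i[1])%180)  # inner top edge
print("inner edge at outer blade line:",meet(i,q), "at inner blade line",meet(i,l))
tip=[(u,60+np.interp(120,g[60:72,u],np.arange(12))) for u in (326,334,342)]; print(tip)
t=line(cast("wrist",tip,.013,s)); print("tip",meet(t,q))
E
```

```text
blade edges ang-90 -14.519475295087304 -14.485440154937208
width 0.04074367458030129
((307.115966796875, 179.18080139160156), (65.46821594238281, 18.82648277282715), 2.8624050617218018) (274, 169, 67, 21)
stock ang 108.73136557221565
inner edge at outer blade line: [0.5143 0.0891] at inner blade line [0.4904 0.1597]
[(326, np.float64(63.65625)), (334, np.float64(63.703125)), (342, np.float64(64.32))]
tip [0.5834 0.3564]
```

```bash
python3 - <<'E'
from h import *
s=np.load("pics/w3.npy",allow_pickle=True).item()
Y=np.radians(-14.5); R=np.array([[np.cos(Y),-np.sin(Y)],[np.sin(Y),np.cos(Y)]]); o=np.array([.5834,.3564])-R@[0,.15]
print(o,"stock in own mm",1e3*(cast("wrist",[(274,168),(341,171),(274,189),(340,191)],.031,s)[:,:2]-o)@R)
p=o+R@[-.020,.048]; tool([*p,.10])
E
```

```text
[0.5458 0.2112] stock in own mm [[-100.5043    2.2221]
 [  -0.0995    1.019 ]
 [ -99.7076  -29.9242]
 [   1.0796  -29.7341]]
shift units [0.8216 1.4066 4.611 ] yaw x-axis 77.25076651512886 pos [0.4611 0.2382 0.3307] F [ 0.0523 -0.7545 -0.093 ]
```

Request:
arm_command --series '[{"xyz": [0.164,0.28,0.9],"turn": 0},{"xyz": [0.164,0.28,0.9],"turn": 0},{"xyz": [0.164,0.28,0.9],"turn": 0},{"xyz": [0.164,0.28,0.9],"turn": 0},{"xyz": [0.164,0.28,0.9],"turn": 0},{"xyz": [0,0,0.11],"turn": 0.35},{"xyz": [0,0,0],"turn": 0},{"xyz": [0,0,0],"turn": 0}]'

```text
t: 4.9
ee_pos: [0.5387, 0.2639, 0.1015]
orientation: [[0.248, 0.969, 0.001], [0.969, -0.248, 0.0], [0.0, 0.001, -1.0]]
ft_force: [-0.1, 0.1, 0.6]
finger_gap: 0.0855
grip_force: 0.0
```

```bash
python3 - <<'E'
from h import *
tool([.5384,.2627,.015]); s,im=shot("w4")
E
```

```text
shift units [-0.0252 -0.0002  1.731 ] yaw x-axis 75.65656139190398 pos [0.5387 0.2639 0.1015] F [-0.0908  0.1203  0.5954]
```

View pics/w4.png

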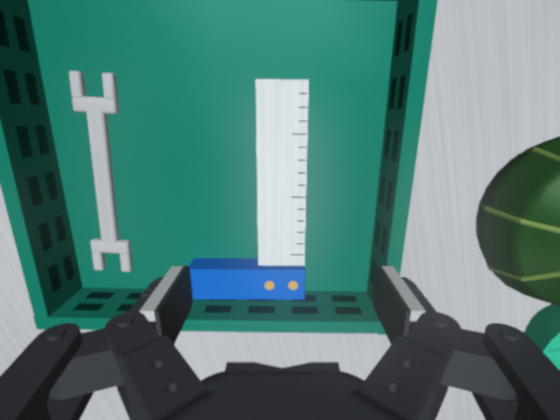

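The blade spans px 257–307, centred between the fingers at 282 and parallel to them. I'll descend and grip.

Request:
arm_command --series '[{"xyz": [0,0,0.4],"turn": 0},{"xyz": [0,0,0.4],"turn": 0},{"xyz": [0,0,0.4],"turn": 0},{"xyz": [0,0,0.3],"turn": 0},{"xyz": [0,0,0.22],"turn": 0},{"xyz": [0,0,0],"turn": 0}]'

```text
t: 5.55
ee_pos: [0.5374, 0.2639, 0.014]
orientation: [[0.247, 0.969, -0.002], [0.969, -0.247, -0.001], [-0.001, -0.001, -1.0]]
ft_force: [-0.5, -0.4, 0.3]
finger_gap: 0.0852
grip_force: 0.0
```

Request:
arm_command --series '[{"xyz": [0,0,0],"turn": 0},{"xyz": [0,0,0],"turn": 0},{"xyz": [0,0,0],"turn": 0},{"xyz": [0,0,0],"turn": 0},{"xyz": [0,0,0],"turn": 0},{"xyz": [0,0,0],"turn": 0},{"xyz": [0,0,0],"turn": 0},{"xyz": [0,0,0],"turn": 0}]' --jaw 1 --newtons 40

```text
t: 6.35
ee_pos: [0.5381, 0.2642, 0.0149]
orientation: [[0.247, 0.969, -0.0], [0.969, -0.247, -0.0], [-0.0, -0.0, -1.0]]
ft_force: [-0.5, -0.9, -0.7]
finger_gap: -0.0002
grip_force: 0.0
```

```bash
python3 - <<'E'
from h import *
s,im=shot("w5"); print(s["ft_force"],s["finger_gap"])
E
```

```text
[-0.5281 -0.8939 -0.748 ] -0.00019754279851660902
```

View pics/w5.png

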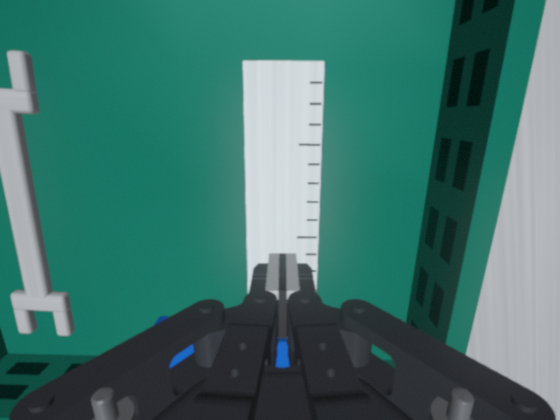

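The fingers shut above the blade without touching it, with their tips at px (283,254). The blade hasn't moved. I'll work out the real tip height from the image.

```bash
python3 - <<'E'
from h import *
m=optics.camera_model("wrist"); T=np.array(m["tool_from_camera"]); W=np.linalg.inv(T)
for y,nm in((0,"shut 283,254"),(.0425,"open: inner pad edge ~ (376,267)/(400,267)")):
  print(nm)
  for x in (.011,):
    for z in(-.03,-.02,-.01,-.005,0,.008):
      print(z,cv2.projectPoints(np.array([[x,y,z]]),cv2.Rodrigues(W[:3,:3])[0],W[:3,3],np.array(m["camera_matrix"]),np.array(m["distortion"]))[0].ravel())
E
```

```text
shut 283,254
-0.03 [280.5369 256.5105]
-0.02 [280.6376 247.8193]
-0.01 [280.7267 240.1251]
-0.005 [280.7676 236.5998]
0 [280.8062 233.266 ]
0.008 [280.8639 228.2926]
open: inner pad edge ~ (376,267)/(400,267)
-0.03 [370.5431 256.5141]
-0.02 [365.1759 247.8352]
-0.01 [360.4212 240.1494]
-0.005 [358.2419 236.6274]
0 [356.1803 233.2962]
0.008 [353.1039 228.3261]
```

The pixel geometry shows the tips stand about 25–35 mm behind the TCP, not 8 mm ahead of it. I'll open to about 50 mm and descend in small steps, watching the force.

Request:
arm_command --series '[{"xyz": [0,0,0],"turn": 0},{"xyz": [0,0,0],"turn": 0},{"xyz": [0,0,0],"turn": 0},{"xyz": [0,0,0],"turn": 0},{"xyz": [0,0,0],"turn": 0},{"xyz": [0,0,0],"turn": 0}]' --jaw 0.36

```text
t: 7.0
ee_pos: [0.5381, 0.2642, 0.015]
orientation: [[0.247, 0.969, -0.0], [0.969, -0.247, 0.0], [0.0, -0.0, -1.0]]
ft_force: [0.5, -0.3, 0.3]
finger_gap: 0.0546
grip_force: 0.0
```

```bash
python3 - <<'E'
from h import *
s,im=shot("w6"); print(s["ee_pos"],s["ft_force"],s["finger_gap"])
g=im.mean(2).astype(int)
# tip edges: print rows/cols around expected inner tip edges
for v in (250,256,260,264,268,276,284):
    print(v,g[v,200:370:3])
print(im[225:300:3,332].tolist())
E
```

```text
[0.5381 0.2642 0.015 ] [ 0.5239 -0.2801  0.3173] 0.05461819993631169
250 [ 89  89  90  92  93  94  95  96  98  99 100 101 104 104 106 126 215 216
 214 214 217 218 216 216 215 215 218 215 216 218 215 215 214 213 217 215
 212 211 214 189 109 107 106 104 103 101  99  98  97  95  93  93  91  90
  90  86  87]
256 [ 88  90  92  93 105 106 107  98  92  98 100 101 103 104 105 117 213 216
 214 215 216 219 217 216 215 215 217 215 216 218 215 216 214 213 216 212
 204 204 208 182 108 107 105 105 103 101  99  93 102 107 106 104  91  90
  89  89  87]
260 [ 89  90  91 121 139 140 137  68  59  95  99 101 103 103 107 115 213 216
 214 214 217 218 216 216 215 214 217 214 216 218 215 215 214 213 216 215
 211 211 214 178 107 107 106 104 102 101  86  64  95 140 140 139 109  91
  89  87  88]
264 [ 89  89 103 139 139 140 106  61  58  87 100 102 103 103 105 111 212 217
 214 214 216 218 216 215 215 214 218 215 216 218 215 215 214 213 216 215
 211 211 214 183 109 107 106 105 104 103  78  61  65 125 141 139 137  94
  89  89  87]
268 [ 57  60 132 140 139 136  63  54  58  85 100 101 103 103 104 110 210 216
 214 2
[... 328 characters left out ...]
 105 103 102 100  70  61  59  59  68 137 139 139
 135  65  55]
284 [138 138 140 119  53  47  48  51  53  65  98 100 101 102 103 105 208 217
 215 214 215 219 216 215 214 214 216 214 216 218 215 215 214 212 216 214
 210 211 213 134 107 107 105 103 102  99  64  60  59  56  56  62 131 138
 138 138  91]
[[117, 130, 62], [116, 129, 63], [116, 129, 63], [115, 129, 61], [116, 130, 63], [116, 129, 63], [115, 129, 62], [116, 129, 63], [116, 129, 62], [117, 129, 63], [117, 129, 64], [115, 129, 63], [116, 129, 63], [118, 131, 65], [115, 129, 61], [116, 129, 63], [116, 129, 63], [116, 129, 62], [116, 129, 62], [116, 129, 63], [116, 128, 62], [116, 129, 63], [114, 128, 61], [115, 129, 62], [114, 127, 60]]
```

Request:
arm_command --series '[{"xyz": [0,0,0.2],"turn": 0},{"xyz": [0,0,0.2],"turn": 0},{"xyz": [0,0,0.1],"turn": 0},{"xyz": [0,0,0.04],"turn": 0},{"xyz": [0,0,0.04],"turn": 0},{"xyz": [0,0,0.04],"turn": 0},{"xyz": [0,0,0],"turn": 0}]'

```text
t: 7.75
ee_pos: [0.5381, 0.2642, -0.0161]
orientation: [[0.247, 0.969, -0.0], [0.969, -0.247, -0.0], [-0.0, -0.0, -1.0]]
ft_force: [-0.0, 0.1, 0.1]
finger_gap: 0.0544
grip_force: 0.0
```

Request:
arm_command --series '[{"xyz": [0,0,0.04],"turn": 0},{"xyz": [0,0,0],"turn": 0}]'

```text
t: 7.95
ee_pos: [0.5381, 0.2642, -0.018]
orientation: [[0.247, 0.969, -0.0], [0.969, -0.247, -0.0], [-0.0, -0.0, -1.0]]
ft_force: [-0.3, 0.4, -0.3]
finger_gap: 0.0548
grip_force: 0.0
```

```bash
python3 - <<'E'
from h import *
s,im=shot("w7"); print(s["ee_pos"],s["ft_force"],s["finger_gap"])
g=im.mean(2).astype(int)
for v in (250,256,260,264,268): print(v,g[v,200:370:3])
E
```

```text
[ 0.5381  0.2642 -0.018 ] [-0.2688  0.4113 -0.2971] 0.054788874148587186
250 [ 90  90  93  94  96  97  97  99 101 101 103 105 113 212 216 214 213 214
 216 218 217 216 216 215 213 216 217 215 216 218 216 214 215 214 213 214
 216 214 212 209 212 214 191 108 105 102 102  99  99  98  97  94  93  91
  90  90  88]
256 [ 89  91  92  95 107 108 108 101  96 102 104 106 110 209 216 214 214 214
 216 218 217 216 216 215 213 216 217 215 216 218 216 214 215 215 213 215
 216 214 211 209 212 214 183 106 104 104 100  96 104 109 108 104  93  92
  90  89  88]
260 [ 91  90  92 122 140 142 139  74  67  96 104 106 107 207 216 214 213 213
 216 218 217 216 216 215 213 217 218 215 216 218 216 214 215 215 212 215
 216 214 211 208 211 214 176 107 105 103  87  69  98 141 141 140 112  93
  90  90  88]
264 [ 90  91 103 140 140 141 109  66  63  90 103 105 106 205 217 215 214 213
 215 218 217 216 216 215 213 216 217 215 216 217 216 214 214 203 133 134
 134 132 128 128 128 139 171 106 104 103  80  66  69 126 141 140 137  97
  90  90  88]
268 [ 59  62 131 138 140 135  65  63  63  89 102 104 105 207 217 215 213 214
 215 218 217 216 215 215 213 216 217 215 216 218 216 214 215 214 212 215
 216 214 210 208 211 213 171 106 105 104  78  67  64  83 140 140 140 121
  61  62  86]
```

Request:
arm_command --series '[{"xyz": [0,0,0.04],"turn": 0},{"xyz": [0,0,0.04],"turn": 0},{"xyz": [0,0,0],"turn": 0}]'

```text
t: 8.3
ee_pos: [0.5386, 0.2644, -0.0197]
orientation: [[0.247, 0.969, -0.0], [0.969, -0.247, -0.0], [-0.0, -0.0, -1.0]]
ft_force: [-6.1, -2.5, 13.3]
finger_gap: 0.0546
grip_force: 6.4
```

Request:
arm_command --series '[{"xyz": [0,0,0.04],"turn": 0},{"xyz": [0,0,0],"turn": 0}]'

```text
t: 8.5
ee_pos: [0.5387, 0.2644, -0.0198]
orientation: [[0.247, 0.969, -0.001], [0.969, -0.247, -0.001], [-0.001, -0.001, -1.0]]
ft_force: [-12.3, -4.2, 24.4]
finger_gap: 0.0547
grip_force: 12.1
```

Request:
arm_command --series '[{"xyz": [0,0,0],"turn": 0},{"xyz": [0,0,0],"turn": 0},{"xyz": [0,0,0],"turn": 0},{"xyz": [0,0,0],"turn": 0},{"xyz": [0,0,0],"turn": 0}]' --jaw 0.6 --newtons 40

```text
t: 9.0
ee_pos: [0.5418, 0.2659, -0.0172]
orientation: [[0.247, 0.969, 0.005], [0.969, -0.247, 0.003], [0.004, 0.004, -1.0]]
ft_force: [-8.1, -2.0, 28.8]
finger_gap: 0.039
grip_force: 50.7
```

It touched the floor at TCP z ≈ -0.0196, so the tips stand about 25 mm behind the TCP. The blade is gripped with a gap of 0.039 m. Now lifting.

Request:
arm_command --series '[{"xyz": [0,0,-0.15],"turn": 0},{"xyz": [0,0,-0.15],"turn": 0},{"xyz": [0,0,-0.2],"turn": 0},{"xyz": [0,0,-0.5],"turn": 0},{"xyz": [0,0,-0.8],"turn": 0},{"xyz": [0,0,-0.8],"turn": 0},{"xyz": [0,0,0],"turn": 0},{"xyz": [0,0,0],"turn": 0}]' --newtons 60

```text
t: 9.8
ee_pos: [0.5382, 0.2642, 0.1063]
orientation: [[0.247, 0.969, 0.001], [0.969, -0.247, 0.0], [0.0, 0.001, -1.0]]
ft_force: [-0.5, -0.4, -5.8]
finger_gap: 0.0382
grip_force: 61.4
```

```bash
python3 - <<'E'
from h import *
s,im=shot("w8"); print(s["ee_pos"],s["ft_force"],s["finger_gap"],s["moment"])
E
```

```text
[0.5382 0.2642 0.1063] [-0.5334 -0.3589 -5.8442] 0.03823050963207693 [-0.0289 -0.0234 -0.0129]
```

View pics/w8.png

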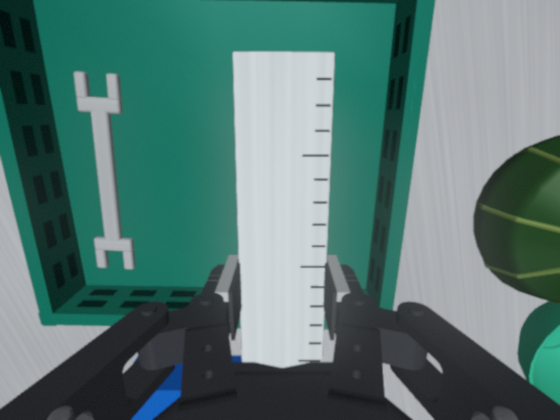

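Held at a 38 mm gap with a 5.8 N load. The blade runs from px (234–334, 52) down to the fingers, and the wrench hasn't moved. Next I'll carry it to the slicer.

Request:
arm_command --series '[{"xyz": [-0.4,0.12,-0.5],"turn": 0},{"xyz": [-0.8,0.24,-0.5],"turn": 0},{"xyz": [-0.8,0.24,-0.5],"turn": 0},{"xyz": [-0.8,0.24,-0.5],"turn": 0},{"xyz": [-0.8,0.24,0],"turn": 0},{"xyz": [-0.8,0.24,0],"turn": 0},{"xyz": [-0.8,0.24,0],"turn": 0},{"xyz": [-0.8,0.24,0],"turn": 0}]'

```text
t: 10.65
ee_pos: [0.5493, -0.05, 0.2021]
orientation: [[0.247, 0.969, -0.006], [0.969, -0.247, 0.001], [-0.0, -0.006, -1.0]]
ft_force: [1.7, 0.1, -4.9]
finger_gap: 0.0382
grip_force: 62.1
```

Request:
arm_command --series '[{"xyz": [-0.8,0.24,0],"turn": 0},{"xyz": [-0.8,0.24,0],"turn": 0},{"xyz": [-0.8,0.24,0],"turn": 0},{"xyz": [-0.8,0.24,0],"turn": 0},{"xyz": [-0.8,0.24,0],"turn": -0.9},{"xyz": [0,0,0],"turn": -0.9},{"xyz": [0,0,0],"turn": -0.9},{"xyz": [0,0,0],"turn": -0.88}]'

```text
t: 11.45
ee_pos: [0.5582, -0.2569, 0.2014]
orientation: [[-0.065, 0.998, -0.006], [0.998, 0.065, 0.004], [0.004, -0.006, -1.0]]
ft_force: [0.6, -0.1, -4.7]
finger_gap: 0.0383
grip_force: 62.2
```

Request:
arm_command --series '[{"xyz": [0,0,0],"turn": 0},{"xyz": [0,0,0],"turn": 0},{"xyz": [0,0,0],"turn": 0}]'

```text
t: 11.75
ee_pos: [0.5596, -0.2569, 0.2044]
orientation: [[-0.062, 0.998, -0.002], [0.998, 0.062, 0.001], [0.001, -0.002, -1.0]]
ft_force: [0.2, -0.9, -5.8]
finger_gap: 0.0381
grip_force: 62.1
```

```bash
python3 - <<'E'
from h import *
tool([.5615,-.2827,.10]); s,im=shot("w9"); print(s["joint_pos"],s["finger_gap"],s["t"])
C=np.array([.624,-.3214]); Y=np.radians(3.55); R=np.array([[np.cos(Y),-np.sin(Y)],[np.sin(Y),np.cos(Y)]])
P=[[*(C+R@[0,y]),.06] for y in (.015,.1,.2,.27)]+[[*(C+R@[x,0]),.06] for x in(-.05,-.15,-.23)]
print(proj("wrist",P,s))
E
```

```text
shift units [-0.521   0.0108  2.088 ] yaw x-axis 93.5623153159097 pos [ 0.5596 -0.2569  0.2044] F [ 0.2089 -0.8845 -5.8168]
[-31.5798   2.0895  93.954    0.0007  84.1012 -35.1422] 0.038141318801303156 11.75
[[338.3617 240.2748]
 [342.9917 160.3674]
 [349.2693  48.5864]
 [354.2545 -43.4137]
 [291.3586 253.0783]
 [198.9897 252.8681]
 [125.6264 252.6184]]
```

```bash
python3 - <<'E'
from h import *
g=cv2.imread("pics/w9.png").mean(2).astype(int)
for v in (50,100,160): print(v,"u335+",g[v,330:365])
for u in (120,150,180): print(u,"v235+",g[235:270,u])
for v in (40,70,150): print(v,"blade",g[v,222:246],g[v,318:342])
print(g[35:75,280])
E
```

```text
50 u335+ [170 170 170 171 172 172 172 171 171 171 172 171 172 172 172 172 172 172
 163 125  78  58  57  57  56  57  55  56  57  70 104 130 139 141 141]
100 u335+ [163 159 153 159 168 171 171 172 171 171 171 171 171 171 170 165 138  93
  65  61  62  60  61  61  61  62  81 115 134 138 139 139 139 138 137]
160 u335+ [154 159 167 169 169 169 169 169 169 169 169 166 154 124  86  73  73  72
  70  72  71  71  85 113 133 138 138 137 138 137 134 134 134 135 136]
120 v235+ [168 168 168 168 167 167 168 168 168 167 156 115  85  80  79  79  79  85
 106 130 136 137 137 137 136 137 137 138 137 138 137 137 138 137 136]
150 v235+ [168 168 168 168 168 167 168 168 168 168 158 118  89  84  83  84  83  88
 106 128 134 134 134 134 135 134 134 135 135 135 134 134 135 134 136]
180 v235+ [168 168 169 169 169 169 168 169 168 168 159 121  91  87  85  85  86  90
 117 150 156 155 156 156 155 155 156 157 156 155 156 159 156 154 154]
40 blade [169 169 169 169 168 168 168 170 169 169 169 169 169 168 169 169 169 169
 169 169 170 170 170 170] [171 171 171 172 171 171 172 171 172 171 172 171 172 171 171 171 172 172
 172 172 172 172 172 172]
70 blade [168 169 169 169 169 169 168 169 169 167 162 155 161 165 166 165 164 163
 162 162 161 160 161 161] [163 162 160 160 160 159 161 162 163 164 164 164 164 164 162 156 161 169
 172 172 172 172 172 172]
150 blade [169 169 170 169 169 169 169 170 169 169 170 168 162 156 162 168 168 166
 166 166 165 165 164 163] [162 160 160 160 162 163 164 164 164 164 163 160 155 158 168 170 170 170
 169 169 170 170 170 169]
[170 170 171 170 171 170 171 170 171 170 170 170 171 171 171 169 166 160
 160 160 160 160 162 160 161 161 161 161 161 161 161 162 161 161 162 161
 162 162 162 162]
```

The predicted fence and edge pixels match the picture to under 1 px, so the corner estimate holds. Lowering to just above the board.

Request:
arm_command --series '[{"xyz": [-0.26,0,0.5],"turn": 0},{"xyz": [-0.26,0,0.8],"turn": 0},{"xyz": [0,0,0.8],"turn": 0},{"xyz": [0,0,0.5],"turn": 0},{"xyz": [0,0,0.3],"turn": 0},{"xyz": [0,0,0.2],"turn": 0},{"xyz": [0,0,0],"turn": 0},{"xyz": [0,0,0],"turn": 0}]'

```text
t: 12.6
ee_pos: [0.5629, -0.2839, 0.0528]
orientation: [[-0.063, 0.998, 0.002], [0.998, 0.063, -0.002], [-0.002, 0.002, -1.0]]
ft_force: [0.1, -0.7, -4.4]
finger_gap: 0.0381
grip_force: 62.1
```

Request:
arm_command --series '[{"xyz": [0,0,0.06],"turn": 0},{"xyz": [0,0,0.04],"turn": 0},{"xyz": [0,0,0],"turn": 0},{"xyz": [0,0,0],"turn": 0}]'

```text
t: 13.0
ee_pos: [0.5618, -0.2833, 0.0462]
orientation: [[-0.063, 0.998, 0.0], [0.998, 0.063, -0.0], [-0.0, 0.0, -1.0]]
ft_force: [-0.0, 0.1, -5.1]
finger_gap: 0.0384
grip_force: 62.1
```

Request:
arm_command --series '[{"xyz": [0,0,0.06],"turn": 0},{"xyz": [0,0,0.04],"turn": 0},{"xyz": [0,0,0.02],"turn": 0},{"xyz": [0,0,0],"turn": 0},{"xyz": [0,0,0],"turn": 0}]'

```text
t: 13.5
ee_pos: [0.5617, -0.2833, 0.0399]
orientation: [[-0.063, 0.998, -0.0], [0.998, 0.063, 0.0], [0.0, -0.0, -1.0]]
ft_force: [0.2, -0.4, -6.0]
finger_gap: 0.0383
grip_force: 62.2
```

Request:
arm_command --series '[{"xyz": [0,0,0.02],"turn": 0},{"xyz": [0,0,0.02],"turn": 0},{"xyz": [0,0,0],"turn": 0}]'

```text
t: 13.8
ee_pos: [0.5619, -0.2834, 0.0382]
orientation: [[-0.063, 0.998, 0.0], [0.998, 0.063, -0.0], [-0.0, 0.0, -1.0]]
ft_force: [0.1, 1.0, -4.9]
finger_gap: 0.038
grip_force: 62.2
```

Request:
arm_command --series '[{"xyz": [0,0,0.02],"turn": 0},{"xyz": [0,0,0],"turn": 0}]' --newtons 20

```text
t: 14.0
ee_pos: [0.5619, -0.2834, 0.0381]
orientation: [[-0.063, 0.998, -0.0], [0.998, 0.063, -0.0], [-0.0, -0.0, -1.0]]
ft_force: [-3.7, 2.2, 2.8]
finger_gap: 0.0385
grip_force: 66.4
```

Request:
arm_command --series '[{"xyz": [0,0,0],"turn": 0},{"xyz": [0,0,0],"turn": 0},{"xyz": [0,0,0],"turn": 0},{"xyz": [0,0,0],"turn": 0},{"xyz": [0,0,-0.3],"turn": 0},{"xyz": [0,0,-0.7],"turn": 0},{"xyz": [0,0,-1],"turn": 0},{"xyz": [0,0,-1],"turn": 0}]' --jaw 0.36

```text
t: 14.8
ee_pos: [0.5614, -0.283, 0.1891]
orientation: [[-0.063, 0.998, -0.0], [0.998, 0.063, 0.0], [0.0, -0.0, -1.0]]
ft_force: [0.7, 0.2, -0.1]
finger_gap: 0.0548
grip_force: 0.0
```

Request:
arm_command --series '[{"xyz": [-0.5,0,-0.5],"turn": 0},{"xyz": [-0.5,0,-0.5],"turn": 0},{"xyz": [0,0,0],"turn": 0},{"xyz": [0,0,0],"turn": 0}]'

```text
t: 15.2
ee_pos: [0.5651, -0.3335, 0.2383]
orientation: [[-0.062, 0.998, 0.002], [0.998, 0.062, -0.001], [-0.001, 0.001, -1.0]]
ft_force: [0.1, 0.0, -1.1]
finger_gap: 0.0542
grip_force: 0.0
```

```bash
cat > m.py <<'E'
from h import *
C=np.array([.624,-.3214]); Y=np.radians(3.55); RS=np.array([[np.cos(Y),-np.sin(Y)],[np.sin(Y),np.cos(Y)]])
def loc(P): return 1e3*(P[:,:2]-C)@RS
def stock(im,s):
    i=im.astype(int); b=((i[:,:,0]>110)&(i[:,:,2]<100)&(i[:,:,0]-i[:,:,1]>45)).astype(np.uint8)
    # keep blobs whose position is near the stock
    n,l,st,c=cv2.connectedComponentsWithStats(b)
    for k in range(1,n):
        if st[k,4]>150:
            p=loc(cast("wrist",[c[k]],.077,s))[0]; r_=cv2.minAreaRect(np.argwhere(l==k)[:,::-1].astype(np.float32))
            print("blue",st[k],"centre mm",p); print(loc(cast("wrist",cv2.boxPoints(r_),.077,s)).round(1).tolist())
E
python3 - <<'E'
from m import *
s,im=shot("w10"); print(s["ee_pos"],s["ft_force"],s["finger_gap"],s["t"]); stock(im,s)
E
```

```text
[ 0.5651 -0.3335  0.2383] [ 0.06    0.021  -1.0599] 0.05422425828556139 15.2
blue [ 208  188   92   26 2174] centre mm [-90.7184 -22.8606]
[[-138.0, -9.1], [-40.7, -9.1], [-40.3, -37.1], [-139.9, -37.2]]
```

View pics/w10.png

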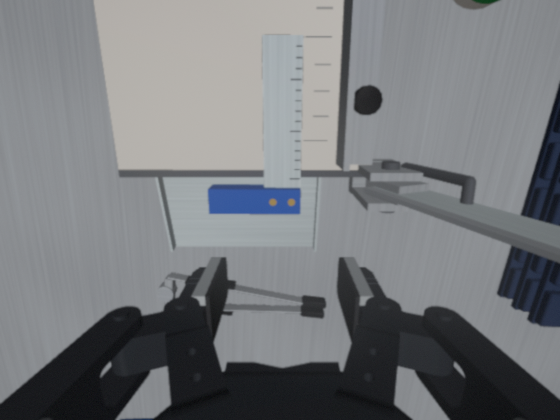

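The square lies flat on the board, its stock spanning px (208–300, 188–214), parallel to the cutting edge. Its origin is about 40 mm short of the fence and 9 mm out from the edge. Next I'll regrip it by the stock, with the tool turned 90°.

Request:
arm_command --series '[{"xyz": [-0.1,-0.35,0],"turn": 0},{"xyz": [-0.1,-0.35,0],"turn": 0},{"xyz": [-0.1,-0.35,0],"turn": 1},{"xyz": [0,0,0],"turn": 1},{"xyz": [0,0,0],"turn": 1},{"xyz": [0,0,0],"turn": 1},{"xyz": [0,0,0],"turn": 1},{"xyz": [0,0,0],"turn": 1}]'

```text
t: 16.05
ee_pos: [0.5117, -0.3512, 0.236]
orientation: [[0.448, 0.894, -0.002], [0.894, -0.448, 0.001], [0.0, -0.002, -1.0]]
ft_force: [-0.4, 0.5, 0.4]
finger_gap: 0.0551
grip_force: 0.0
```

Request:
arm_command --series '[{"xyz": [0,0,0],"turn": 1},{"xyz": [0,0,0],"turn": 1},{"xyz": [0,0,0],"turn": 1},{"xyz": [0,0,0],"turn": 1},{"xyz": [0,0,0],"turn": 1},{"xyz": [0,0,0],"turn": 1},{"xyz": [0,0,0],"turn": 1},{"xyz": [0,0,0],"turn": 1}]'

```text
t: 16.85
ee_pos: [0.5117, -0.3512, 0.236]
orientation: [[0.918, 0.397, -0.002], [0.397, -0.918, 0.001], [-0.001, -0.002, -1.0]]
ft_force: [0.4, -0.2, -0.7]
finger_gap: 0.0543
grip_force: 0.0
```

Request:
arm_command --series '[{"xyz": [0,0,0],"turn": 1},{"xyz": [0,0,0],"turn": 1},{"xyz": [0,0,0],"turn": 1},{"xyz": [0,0,0],"turn": 1},{"xyz": [0,0,0],"turn": 0},{"xyz": [0,0,0],"turn": 0}]'

```text
t: 17.45
ee_pos: [0.5124, -0.3513, 0.2364]
orientation: [[0.998, 0.064, -0.001], [0.064, -0.998, 0.001], [-0.001, -0.001, -1.0]]
ft_force: [0.3, -0.7, 0.1]
finger_gap: 0.0546
grip_force: 0.0
```

```bash
python3 - <<'E'
from m import *
s,im=shot("w11"); print(s["joint_pos"],s["t"]); stock(im,s); tool([.5136,-.3513,.041])
E
```

```text
[-41.2931   1.7651  91.2367  -0.0069  87.0628  45.0143] 17.45
blue [ 270  117   27   95 2264] centre mm [-87.444  -24.1513]
[[-40.1, -11.2], [-40.0, -37.1], [-138.0, -38.7], [-138.1, -10.4]]
blue [ 31 222  23  66 669] centre mm [-192.915   252.6916]
[[-153.7, 258.5], [-150.8, 240.7], [-232.7, 247.3], [-236.1, 266.4]]
shift units [0.0223 0.0017 3.9111] yaw x-axis 3.6778911780736476 pos [ 0.5126 -0.3514  0.2366] F [-0.0651 -0.0187  0.0096]
```

Request:
arm_command --series '[{"xyz": [0,0,0.8],"turn": 0},{"xyz": [0,0,0.8],"turn": 0},{"xyz": [0,0,0.8],"turn": 0},{"xyz": [0,0,0.6],"turn": 0},{"xyz": [0,0.02,0.4],"turn": 0},{"xyz": [0,0,0.3],"turn": 0},{"xyz": [0,0,0.15],"turn": 0},{"xyz": [0,0,0],"turn": 0}]'

```text
t: 18.3
ee_pos: [0.5131, -0.3522, 0.0438]
orientation: [[0.998, 0.063, -0.001], [0.063, -0.998, 0.001], [-0.001, -0.001, -1.0]]
ft_force: [-0.2, 0.6, 0.7]
finger_gap: 0.055
grip_force: 0.0
```

Request:
arm_command --series '[{"xyz": [0,0,0],"turn": 0},{"xyz": [0,0,0],"turn": 0},{"xyz": [0,0,0],"turn": 0},{"xyz": [0,0,0],"turn": 0},{"xyz": [0,0,0],"turn": 0},{"xyz": [0,0,0],"turn": 0}]' --jaw 0.75 --newtons 20

```text
t: 18.9
ee_pos: [0.5144, -0.3531, 0.046]
orientation: [[0.998, 0.063, 0.002], [0.063, -0.998, -0.001], [0.002, 0.002, -1.0]]
ft_force: [-0.0, 0.2, 6.1]
finger_gap: 0.027
grip_force: 26.2
```

Request:
arm_command --series '[{"xyz": [0,0,-0.04],"turn": 0},{"xyz": [0.14,-0.024,0],"turn": 0},{"xyz": [0.14,-0.024,0],"turn": 0},{"xyz": [0.14,-0.024,0],"turn": 0},{"xyz": [0.14,-0.024,0],"turn": 0},{"xyz": [0.1,-0.024,0],"turn": 0},{"xyz": [0,0,0],"turn": 0},{"xyz": [0,0,0],"turn": 0}]'

```text
t: 19.7
ee_pos: [0.5473, -0.3439, 0.0464]
orientation: [[0.998, 0.063, 0.002], [0.063, -0.998, 0.001], [0.002, -0.0, -1.0]]
ft_force: [2.4, 0.3, -0.5]
finger_gap: 0.0273
grip_force: 25.6
```

```bash
python3 - <<'E'
from m import *
s,im=shot("w12"); print(s["ee_pos"],s["ft_force"],s["finger_gap"],s["t"]); i=im.mean(2).astype(int)
# expected fence line / blade positions in this view
P=[[*(C+RS@[0,y]),.06] for y in (.03,.08,.14,.16)]; print(proj("wrist",P,s)); stock(im,s)
E
```

```text
[ 0.5473 -0.3439  0.0464] [ 2.3598  0.3387 -0.5433] 0.027270441812229575 19.7
[[177.6207 109.7756]
 [ 70.3249 110.1542]
 [-55.1861 111.1121]
 [-95.8977 111.5541]]
blue [  249   124    65   204 11630] centre mm [-50.1756 -17.9549]
[[-5.9, -4.5], [-5.8, -31.0], [-105.1, -34.0], [-105.2, -1.5]]
```

Request:
arm_command --series '[{"xyz": [0.03,0,0],"turn": 0},{"xyz": [0.03,0,0],"turn": 0},{"xyz": [0.03,0,0],"turn": 0},{"xyz": [0,0,0],"turn": 0},{"xyz": [0,0,0],"turn": 0}]'

```text
t: 20.25
ee_pos: [0.5503, -0.3442, 0.0464]
orientation: [[0.998, 0.063, -0.0], [0.063, -0.998, 0.0], [-0.0, -0.0, -1.0]]
ft_force: [-3.1, 0.8, 1.9]
finger_gap: 0.0269
grip_force: 25.8
```

Request:
arm_command --series '[{"xyz": [0.02,0,0],"turn": 0},{"xyz": [0.02,0,0],"turn": 0},{"xyz": [0,0,0],"turn": 0},{"xyz": [0,0,0],"turn": 0}]'

```text
t: 20.65
ee_pos: [0.5526, -0.344, 0.0464]
orientation: [[0.998, 0.063, 0.0], [0.063, -0.998, -0.0], [0.0, 0.0, -1.0]]
ft_force: [-2.5, -0.3, 1.1]
finger_gap: 0.0273
grip_force: 25.8
```

Request:
arm_command --series '[{"xyz": [0.02,0,0],"turn": 0},{"xyz": [0.02,0,0],"turn": 0},{"xyz": [0,0,0],"turn": 0},{"xyz": [0,0,0],"turn": 0}]'

```text
t: 21.05
ee_pos: [0.5527, -0.3441, 0.0464]
orientation: [[0.998, 0.064, -0.005], [0.064, -0.998, 0.0], [-0.005, -0.0, -1.0]]
ft_force: [-9.1, -0.5, 5.1]
finger_gap: 0.0273
grip_force: 26.2
```

Request:
arm_command --series '[{"xyz": [0.02,0,0],"turn": 0},{"xyz": [0,0,0],"turn": 0},{"xyz": [0,0,0],"turn": 0}]'

```text
t: 21.35
ee_pos: [0.5527, -0.3442, 0.0463]
orientation: [[0.998, 0.064, -0.007], [0.064, -0.998, 0.0], [-0.007, -0.001, -1.0]]
ft_force: [-12.8, -1.6, 6.7]
finger_gap: 0.0272
grip_force: 26.4
```

Fence contact is at x = 0.5527 with a soft 10–13 N. I'll ease that a little and bring the stock up to the cutting edge.

Request:
arm_command --series '[{"xyz": [-0.03,0,0],"turn": 0},{"xyz": [0,-0.02,0],"turn": 0},{"xyz": [0,-0.02,0],"turn": 0},{"xyz": [0,0,0],"turn": 0},{"xyz": [0,0,0],"turn": 0}]'

```text
t: 21.85
ee_pos: [0.5525, -0.3435, 0.0465]
orientation: [[0.998, 0.062, -0.003], [0.062, -0.998, -0.003], [-0.003, 0.002, -1.0]]
ft_force: [-6.9, -4.6, 2.7]
finger_gap: 0.027
grip_force: 25.8
```

Request:
arm_command --series '[{"xyz": [0,-0.02,0],"turn": 0},{"xyz": [0,-0.02,0],"turn": 0},{"xyz": [0,0,0],"turn": 0},{"xyz": [0,0,0],"turn": 0}]'

```text
t: 22.25
ee_pos: [0.5523, -0.342, 0.0465]
orientation: [[0.998, 0.062, -0.003], [0.062, -0.998, -0.003], [-0.003, 0.003, -1.0]]
ft_force: [-7.9, -6.2, 0.8]
finger_gap: 0.0271
grip_force: 25.7
```

Request:
arm_command --series '[{"xyz": [0,-0.02,0],"turn": 0},{"xyz": [0,0,0],"turn": 0},{"xyz": [0,0,0],"turn": 0}]'

```text
t: 22.55
ee_pos: [0.5522, -0.3411, 0.0465]
orientation: [[0.998, 0.062, -0.003], [0.062, -0.998, -0.003], [-0.003, 0.003, -1.0]]
ft_force: [-7.9, -7.6, 1.5]
finger_gap: 0.0277
grip_force: 25.7
```

Request:
arm_command --series '[{"xyz": [0,-0.02,0],"turn": 0},{"xyz": [0,0,0],"turn": 0},{"xyz": [0,0,0],"turn": 0}]'

```text
t: 22.85
ee_pos: [0.5522, -0.3401, 0.0464]
orientation: [[0.998, 0.062, -0.003], [0.062, -0.998, -0.004], [-0.003, 0.003, -1.0]]
ft_force: [-7.5, -6.6, 1.2]
finger_gap: 0.0268
grip_force: 25.7
```

Request:
arm_command --series '[{"xyz": [0,-0.02,0],"turn": 0},{"xyz": [0,0,0],"turn": 0},{"xyz": [0,0,0],"turn": 0}]'

```text
t: 23.15
ee_pos: [0.5521, -0.3398, 0.0464]
orientation: [[0.998, 0.062, -0.002], [0.062, -0.998, -0.005], [-0.003, 0.005, -1.0]]
ft_force: [-6.4, -8.6, 0.4]
finger_gap: 0.0271
grip_force: 25.6
```

```bash
python3 - <<'E'
from m import *
s,im=shot("w13"); print(s["ee_pos"],s["ft_force"],s["finger_gap"],s["t"]); stock(im,s)
E
```

```text
[ 0.5521 -0.3398  0.0464] [-6.3512 -8.5921  0.3862] 0.02705668253742129 23.15
blue [  249   124    66   204 11627] centre mm [-44.8363 -14.2471]
[[-0.6, -0.7], [-0.6, -27.5], [-100.1, -30.6], [-100.0, 2.4]]
```

Request:
arm_command --series '[{"xyz": [0.02,-0.02,0],"turn": 0},{"xyz": [0,0,0],"turn": 0},{"xyz": [0,0,0],"turn": 0}]'

```text
t: 23.5
ee_pos: [0.5521, -0.3398, 0.0465]
orientation: [[0.998, 0.062, -0.004], [0.062, -0.998, -0.006], [-0.005, 0.006, -1.0]]
ft_force: [-10.6, -11.1, 0.6]
finger_gap: 0.0274
grip_force: 25.6
```

Request:
arm_command --series '[{"xyz": [0,-0.02,0],"turn": 0},{"xyz": [0,0,0],"turn": 0},{"xyz": [0,0,0],"turn": 0}]'

```text
t: 23.8
ee_pos: [0.5521, -0.3397, 0.0466]
orientation: [[0.998, 0.061, -0.004], [0.061, -0.998, -0.008], [-0.004, 0.008, -1.0]]
ft_force: [-10.3, -14.0, 1.1]
finger_gap: 0.0272
grip_force: 25.5
```

Both contacts are firm at 10–14 N. Ease off, release and rise.

Request:
arm_command --series '[{"xyz": [-0.02,0.02,0],"turn": 0},{"xyz": [-0.01,0.02,0],"turn": 0},{"xyz": [0,0,0],"turn": 0},{"xyz": [0,0,0],"turn": 0}]'

```text
t: 24.2
ee_pos: [0.5521, -0.3397, 0.0465]
orientation: [[0.998, 0.061, -0.001], [0.061, -0.998, -0.005], [-0.002, 0.004, -1.0]]
ft_force: [-5.1, -8.3, -0.8]
finger_gap: 0.027
grip_force: 25.5
```

Request:
arm_command --series '[{"xyz": [0,0,0],"turn": 0},{"xyz": [0,0,0],"turn": 0},{"xyz": [0,0,0],"turn": 0},{"xyz": [0,0,0],"turn": 0},{"xyz": [0,0,-0.3],"turn": 0},{"xyz": [0,0,-0.7],"turn": 0},{"xyz": [-0.3,0,-0.9],"turn": 0},{"xyz": [-0.3,0,-0.9],"turn": 0}]' --jaw 0.36

```text
t: 25.0
ee_pos: [0.5229, -0.3384, 0.1887]
orientation: [[0.998, 0.064, 0.0], [0.064, -0.998, 0.0], [0.0, -0.0, -1.0]]
ft_force: [0.1, -0.8, -0.2]
finger_gap: 0.0547
grip_force: 0.0
```

Request:
arm_command --series '[{"xyz": [0,0,-0.7],"turn": 0},{"xyz": [0,0,0],"turn": 0},{"xyz": [0,0,0],"turn": 0},{"xyz": [0,0,0],"turn": 0}]'

```text
t: 25.4
ee_pos: [0.5227, -0.3382, 0.2203]
orientation: [[0.998, 0.063, -0.002], [0.063, -0.998, 0.001], [-0.001, -0.002, -1.0]]
ft_force: [0.7, 0.0, 0.2]
finger_gap: 0.0546
grip_force: 0.0
```

```bash
cat >> m.py <<'E'
def report(im,s):
    stock(im,s); g=im.mean(2).astype(int)
    # fence base and blade outer edge pixel profiles along own +x at several y
    for y in (.03,.06,.09,.12,.145,.18):
        xs=np.arange(-.052,.02,.001); P=np.array([[*(C+RS@[x,y]),.068 if y<.15 else .06] for x in xs])
        q=proj("wrist",P,s); print(y,cv2.remap(g.astype(np.float32),q[:,0].astype(np.float32),q[:,1].astype(np.float32),1).ravel().astype(int).tolist())
E
python3 - <<'E'
from m import *
s,im=shot("w14"); print(s["ee_pos"],s["ft_force"],s["finger_gap"],s["t"]); report(im,s)
E
```

```text
[ 0.5227 -0.3382  0.2203] [0.7488 0.0378 0.1508] 0.05456715263742475 25.4
blue [ 272   86   29  105 2751] centre mm [-48.5339 -14.1619]
[[-1.5, -1.4], [-1.5, -27.1], [-99.7, -29.0], [-99.7, -0.7]]
blue [ 34 238  24  68 700] centre mm [-195.0789  252.9975]
[[-155.0, 258.8], [-152.0, 241.1], [-235.3, 247.5], [-238.9, 266.5]]
0.03 [174, 175, 175, 174, 174, 174, 175, 174, 174, 174, 171, 163, 161, 167, 168, 167, 167, 166, 166, 168, 170, 170, 169, 167, 167, 167, 167, 166, 166, 168, 167, 166, 166, 168, 170, 169, 168, 168, 168, 167, 166, 166, 166, 167, 162, 145, 134, 133, 133, 133, 137, 129, 90, 71, 86, 117, 138, 144, 145, 145, 145, 145, 145, 144, 144, 144, 144, 142, 143, 145, 147, 146]
0.06 [175, 175, 175, 175, 175, 174, 174, 175, 175, 174, 171, 164, 164, 169, 169, 168, 166, 166, 168, 169, 170, 171, 169, 168, 168, 168, 167, 167, 167, 169, 169, 168, 168, 170, 170, 168, 168, 167, 164, 152, 138, 132, 129, 126, 125, 126, 127, 130, 133, 135, 138, 127, 89, 73, 89, 119, 139, 144, 145, 145, 145, 145, 145, 144, 144, 143, 141, 140, 141, 143, 144, 144]
0.09 [175, 175, 175, 175, 175, 175, 175, 175, 175
[... 696 characters left out ...]
 175, 175, 176, 176, 176, 175, 169, 161, 163, 168, 167, 165, 164, 164, 166, 168, 169, 168, 167, 167, 167, 166, 164, 163, 163, 164, 164, 165, 166, 168, 166, 165, 165, 165, 166, 166, 167, 167, 167, 167, 166, 165, 163, 162, 164, 166, 162, 133, 90, 73, 82, 114, 137, 142, 142, 142, 143, 143, 143, 144, 143, 141, 140, 138, 138, 138, 139, 139]
0.18 [175, 175, 175, 175, 176, 176, 176, 176, 176, 176, 175, 175, 176, 176, 176, 176, 176, 176, 176, 175, 175, 176, 176, 176, 175, 176, 176, 175, 175, 175, 175, 176, 176, 176, 176, 175, 175, 176, 175, 175, 176, 176, 176, 175, 175, 175, 175, 175, 175, 175, 173, 162, 117, 75, 72, 91, 122, 138, 143, 143, 142, 142, 143, 143, 144, 143, 142, 140, 139, 139, 139, 140]
```

The blade meets the fence evenly along its whole length. Now the stock against the cutting edge.

```bash
python3 - <<'E'
from m import *
im=cv2.imread("pics/w14.png"); s=np.load("pics/w14.npy",allow_pickle=True).item(); f=im.astype(np.float32)
for x in (-.095,-.08,-.065,-.048):
    q=proj("wrist",[[*(C+RS@[x,y]),.06] for y in np.arange(.012,-.012,-.001)],s).astype(np.float32)
    print(x,cv2.remap(f,q[:,0].copy(),q[:,1].copy(),1).reshape(-1,3).astype(int)[:,[0,2]].tolist())
q=proj("wrist",[[*(C+RS@[-.15,y]),.06] for y in np.arange(.012,-.012,-.001)],s).astype(np.float32)
print("bar",cv2.remap(f,q[:,0].copy(),q[:,1].copy(),1).reshape(-1,3).astype(int)[:,[0,2]].tolist())
E
```

```text
-0.095 [[170, 178], [170, 177], [168, 175], [158, 165], [135, 138], [107, 106], [94, 89], [94, 87], [94, 87], [94, 87], [94, 84], [105, 79], [126, 69], [143, 61], [150, 58], [150, 58], [151, 58], [152, 58], [151, 58], [151, 58], [151, 58], [151, 58], [151, 58], [151, 58]]
-0.08 [[170, 177], [169, 176], [167, 174], [158, 165], [135, 139], [104, 102], [94, 87], [93, 85], [93, 85], [93, 86], [95, 85], [105, 79], [126, 70], [144, 62], [151, 59], [152, 57], [152, 56], [152, 56], [152, 56], [152, 56], [152, 57], [152, 56], [152, 55], [152, 56]]
-0.065 [[171, 178], [170, 178], [168, 175], [158, 165], [134, 137], [107, 104], [95, 87], [93, 85], [93, 85], [93, 84], [96, 83], [109, 76], [129, 65], [145, 58], [152, 56], [153, 56], [153, 55], [153, 54], [153, 54], [153, 55], [153, 54], [153, 54], [153, 53], [152, 53]]
-0.048 [[171, 178], [170, 177], [169, 176], [158, 164], [132, 134], [105, 101], [93, 85], [92, 82], [92, 82], [91, 82], [95, 81], [108, 76], [129, 66], [147, 57], [153, 53], [154, 53], [154, 52], [154, 52], [154, 52], [153, 52], [153, 52], [154, 52], [154, 52], [154, 51]]
bar [[169, 177], [168, 176], [166, 174], [157, 164], [136, 141], [107, 106], [95, 92], [92, 88], [93, 88], [93, 89], [92, 88], [92, 88], [99, 94], [121, 114], [146, 139], [159, 151], [162, 153], [163, 154], [163, 154], [163, 155], [163, 155], [163, 154], [162, 154], [163, 154]]
```

The bar goes straight into the blue stock along its full length with no gap, so I'm handing in.

```bash
python3 -c "
from bench import finish_job; print(finish_job())"
```

```text
the job is handed in; nothing more can be done
None
```

The try square is on the slicer's board, its blade flush along the back fence and its blue stock flush along the cutting edge; contact stayed soft (about 10–14 N), the gripper is clear, I saw no other object moved, and the job is handed in.

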